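Restock the sloped tin rack

TASK

Restock the little two-lane gravity rack: the flux tin waiting on its flat top deck belongs in the lane that already holds a tin, not in the lane with the thin reel. Slide it along the deck without lifting it until it stands in line with that lane, then nudge it over the brow and let it slide down by itself, so that it comes to rest lying flat on the slope against the tin already there. Leave the stocked tin, the reel and the other things around the rack in their places.

Things in the scene. Friction and masses are not known exactly. Their poses are not given: they have to be found in the camera images.
- rack: Fixed sheet-steel gravity rack, 130 mm wide: a flat deck, then a slope. Origin: on the table under the middle of the brow, the straight edge where deck and slope meet. z up, +x from the brow to the rear of the deck, -x down the slope, y across. Deck: 85 mm above the table, x = 0 to +100 mm, no rims. Slope: 150 mm long, 0.42 rad steep, slippery (friction about 0.22): tins slide down unaided.
- lane_left (a point): Point on the brow, at deck height, on the centre line of the lane at y = +31 mm of the rack; axes as the rack's. Each lane runs straight down the slope towards -x, is 56 mm wide between dark rails 6 mm thick and 14 mm high that begin 5 mm past the brow, and ends at a lip 18 mm high.
- lane_right (a point): The same for the other lane, centre line at y = -31 mm of the rack.
- new_tin: The flux tin to be moved: a short round tin with screw lid, 43 mm diameter, 24 mm high, about 30 g; origin at the centre of its underside, z along its axis towards the lid. It starts standing upright on the deck, anywhere from in line with one lane to in line with the other.
- lane_tin: An identical flux tin (43 mm diameter, 24 mm high) lying at the foot of one of the two lanes, its underside flat on the slope, against the lip; origin at the centre of its underside, z along its axis. Its lane, which varies, is the one to restock: the moved tin, when home, has its origin about 43 mm up the slope from this one.
- lane_reel: A flat wick reel, 45 mm diameter, only 10 mm thick, at the foot of the other lane; origin at the centre of its underside, z along its axis.
- tape_roll: Bystander: roll of tape lying flat on the green cutting mat, 62 mm diameter, 19 mm high; origin at the centre of its underside.
- module: Bystander: processor module on a grey foam strip, 37 x 62 x 17 mm, lying on the table beside the rack; origin at the centre of its underside.

How it is judged:
By the outcome, as a careful person would: the job done as asked, in the order asked, and still so for the second after the job is handed in, with the robot touching nothing.
It also fails if it takes over 48 s, if anything falls off the work surface, if the arm or the gripper's body presses on something with over 40 N, if the wrist force passes 120 N, or if a joint passes its speed limit or range.

ROBOT

A 6-joint arm with a two-finger parallel gripper is mounted at the origin on a cart in front of the work surface, level with it; the furniture and walls round the work are solid. World frame = base frame: x ahead of the robot, y to its left, z up, the work surface at z = 0. Lengths are in mm, angles in rad, forces in N, time in s.
With the tool pointing down it reaches from about 350 to 775 mm from the base axis. Payload 7.3 kg.
Tool frame: the origin (TCP) lies on the mounting face of the last link; the fingertips stand 178 mm ahead of it and the grasp point (between the pads) lies 159 mm ahead of it; z points along the fingers, y is the line along which they close (so a half turn about z gives the same grasp; the last joint's range is limited). The gripper opens to 92 mm and grips with 3 to 60 N. Pads are 19 mm wide; open, the fingers measure 130 mm over their backs; the gripper's body (75 mm by 190 mm) begins 47 mm behind the grasp point.
Start: joints at [1.131, 0.342, 1.524, -0, 1.275, -0.146], TCP at [152.014, 502.513, 404.741] pointing down, gripper open.
Joint ranges: [-2.53, 2.53], [-0.77, 2.02], [0.04, 2.7], [-1, 4.14], [0.28, 2.66], [-3.11, 3.11]. Speed limits (rad/s): [2.57, 2.57, 3.14, 3.14, 3.14, 3.14].

INTERFACE

Orientations are given as [roll, pitch, yaw] about the fixed x, y, z axes, in that order (R = Rz(yaw) Ry(pitch) Rx(roll)).
In Python, from plant import bot, capture, close_job gives the robot as it stands (bot), with the cameras as plain functions and the job as plain functions.
- The arm moves only by the tool shift_gripper, called after "Emit:" as a command line: name --argument value ..., lists and objects as JSON in quotes. Schema: {"type":"object","properties":{"segments":{"type":"object","properties":{"plan":{"type":"array","items":{"type":"array","items":{"type":"number"},"minItems":5,"maxItems":5},"minItems":1,"maxItems":5}},"additionalProperties":false,"required":["plan"]},"only":{"type":"string"},"quiet":{"type":"boolean"},"lines":{"type":"string"}},"required":["segments"],"additionalProperties":false}. segments is an object whose key "plan" holds a list of rows, 1 to 5 of them, each of 5 numbers: the finger opening in mm, then dx, dy, dz in mm, then a turn about the tool's z in rad; each row is the pose to reach, as a shift and turn from the pose commanded when the call began, along the tool's axes at that moment; what a row does not reach only later rows make up. A row lasts 1/8 s, in which the tool goes at most 62.5 mm and 0.188 rad, less where a joint would pass 70% of its speed; a pose out of reach is approached as far as the arm can. The fingers move at their own pace and stop on an object; the grip force is fixed at half the most. Time passes only in rows, so rows that do not move let the fingers close. The tool returns the time, the measured TCP pose, the force, the opening and the grip force at its end. only (a regular expression) keeps the lines of the reply that match it, lines (a string "A,B") keeps lines A to B, and quiet returns only ok. Input that does not fit is refused with a message, and nothing moves.
- bot.get_obs(): the state, without advancing time (a new reading comes with each control period).
- capture(name): name is "side" or "top" or "wrist"; returns a dict with "color" (480x640x3 uint8, red, green, blue), "K" (3x3 intrinsics, pixels), "R" (3x3) and "t" (3): a world point X has camera coordinates R X + t. Camera axes: x right, y down, z forward; pixel columns grow to the right and rows downward; lengths in mm; the calibration is good to about 2 mm. A picture is of the moment at which its call begins. There is no depth.
- close_job(): hands the job in; it is judged then, once.
The state is a dict: "time": time; "joint_positions": joint angles; "dq": joint speeds; "tau": joint torques, N m; "tool_pos": TCP position; "tcp_rot": TCP orientation; "contact_force": force on the tool from outside, world axes, zero at the start; "moment": the same for the moment, N m; "grip_width": finger opening in mm; "finger_force": force on a finger pad.
Only numpy, scipy, OpenCV 4.12 (cv2) and the standard library are available. Lean on these libraries where they do the work, as an engineer would, in place of code of your own. Each camera call takes 0.05 s, during which the arm holds its last target. There are 200 camera calls.

## Working session

There is one attempt and no reset: what is moved stays moved. The work goes in short steps, Python scripts to look and compute and a tool call to move; the robot and the scene stay as the last step left them, time stands still between calls to the robot, and variables do not carry over. Pictures are saved under pics/ and viewed, at most 10 in all, crops included, and the job is handed in when it is done.

```bash
ls; mkdir -p pics
```

Run:
```python
from plant import bot, capture, close_job
import cv2
for n in("side","top"):
    c=capture(n); cv2.imwrite(f"pics/{n}0.png",c["color"][:,:,::-1]); print(n,c["K"].tolist(),c["R"].round(4).tolist(),c["t"].round(1).tolist())
o=bot.get_obs(); print(o["time"],o["tool_pos"],o["tcp_rot"],o["grip_width"])
```

```text
pics
plant.py
side [[554.9398624809609, 0.0, 314.5063632790961], [0.0, 554.9398624809609, 228.84053315464303], [0.0, 0.0, 1.0]] [[0.4268, -0.9043, 0.0065], [-0.7472, -0.3567, -0.5607], [0.5094, 0.2345, -0.828]] [-208.3, 424.3, 853.7]
top [[474.26208346149645, 0.0, 315.40719637295183], [0.0, 474.26208346149645, 232.70260253718732], [0.0, 0.0, 1.0]] [[0.0122, -0.9999, 0.0028], [-0.9799, -0.0125, -0.1989], [0.1989, -0.0004, -0.98]] [2.7, 519.0, 1164.0]
0.1 [151.95379631 502.40384623 404.12679836] [-3.14025085e+00 -2.24322579e-04  2.84780003e+00] 92.18935007733407
```

View pics/side0.png

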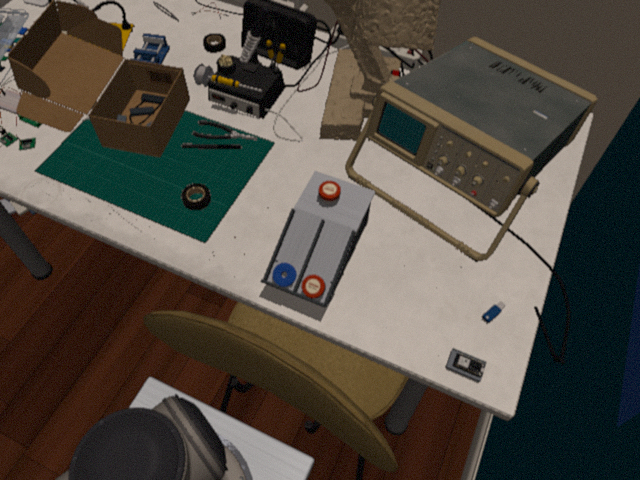

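View pics/top0.png

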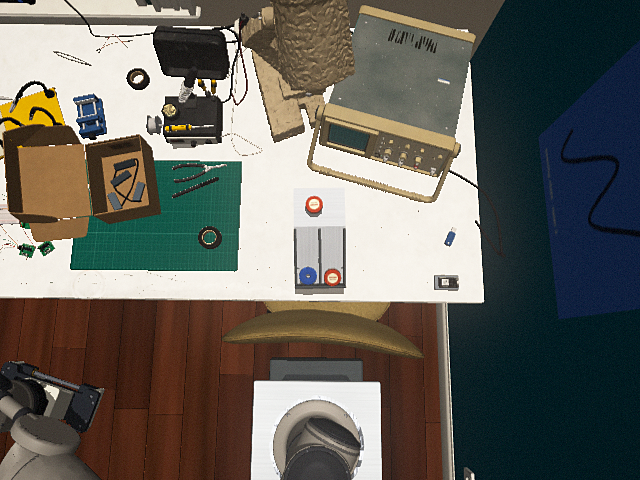

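Side view: rack with the new tin at (329,190), the reel (blue) at (284,274) and the stocked tin at (314,286). Top view: new tin (314,204), reel (308,276), stocked tin (332,276), so the robot's right-hand lane is the one to restock. I'll zoom in on both and triangulate.

Create h.py:
```python
import numpy as np, cv2
from plant import bot, capture, close_job
def P(c): return c["K"]@np.c_[c["R"],c["t"]]
def tri(a,b,ua,ub):
    X=cv2.triangulatePoints(P(a),P(b),np.float64(ua).reshape(2,1),np.float64(ub).reshape(2,1))[:,0]; return X[:3]/X[3]
def ray(c,u,z):
    d=c["R"].T@np.linalg.inv(c["K"])@np.r_[u,1.]; o=-c["R"].T@c["t"]; return o+d*(z-o[2])/d[2]
def proj(c,X):
    p=P(c)@np.r_[X,1]; return p[:2]/p[2]
def blobs(c,kind,box):
    x0,y0,x1,y1=box; im=c["color"][y0:y1,x0:x1]; h=cv2.cvtColor(im,cv2.COLOR_RGB2HSV); H,S,V=cv2.split(h)
    m=((H<14)|(H>170))&(S>110)&(V>70) if kind=="red" else (H>95)&(H<125)&(S>120)&(V>60)
    cs,_=cv2.findContours(m.astype(np.uint8),cv2.RETR_EXTERNAL,cv2.CHAIN_APPROX_NONE)
    out=[]
    for k in cs:
        if cv2.contourArea(k)>40:
            (cx,cy),ax,_=cv2.fitEllipse(cv2.convexHull(k)); out.append((cx+x0,cy+y0,round(cv2.contourArea(k)),ax))
    return sorted(out,key=lambda b:b[1])
BOX={"side":(240,160,390,320),"top":(280,180,360,300)}
```

Run:
```python
from h import *
C={n:capture(n) for n in BOX}
for k in("red","blue"):
    B={n:blobs(C[n],k,BOX[n]) for n in BOX}; print(k,B)
    for a,b in zip(B["side"],B["top"]): print(tri(C["side"],C["top"],a[:2],b[:2]).round(1))
s=C["side"]["color"][165:325,250:390,::-1]; t=C["top"]["color"][180:300,280:360,::-1]
s=cv2.resize(s,(420,480),interpolation=cv2.INTER_CUBIC); t=cv2.resize(t,(320,480),interpolation=cv2.INTER_CUBIC)
cv2.imwrite("pics/crop1.png",np.hstack([s,t]))
```

```text
red {'side': [(329.29949951171875, 189.50977516174316, 278, (17.610103607177734, 21.666748046875)), (312.81492614746094, 286.0053024291992, 391, (22.862279891967773, 23.066492080688477))], 'top': [(313.81309509277344, 204.13244247436523, 206, (16.66192626953125, 17.0380859375)), (331.91492462158203, 277.2072296142578, 206, (16.675756454467773, 16.924358367919922))]}
[579.6  13.3 109.8]
[405.6 -34.5  52.6]
blue {'side': [(283.851375579834, 274.5426025390625, 388, (22.329538345336914, 23.24522590637207))], 'top': [(307.46368980407715, 275.45521545410156, 202, (16.877893447875977, 17.05851936340332))]}
[410.6  27.5  39.7]
```

View pics/crop1.png

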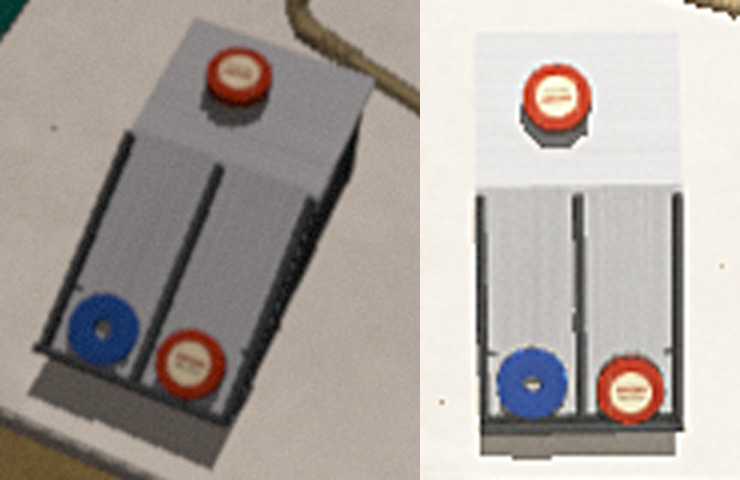

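The crop shows the deck's rear corners, the brow and three dark rails clearly. The new tin stands roughly in line between the lanes, left of centre. Next I'll get the rack pose from these points.

Run:
```python
from h import *
C={n:capture(n) for n in BOX}
S=lambda x,y:(250+x/3-.3,165+y/3-.3); T=lambda x,y:(280+(x-420)/4-.4,180+y/4-.4)
for n,a,b in [("rearL",(193,18),(475,32)),("rearR",(374,82),(678,32)),("midrail start",(220,166),(578,194)),("midrail end",(140,380),(580,418)),("Lrail start",(129,133),(480,195)),("Rrail start",(313,198),(678,193)),("Lcorner low",(38,347),(483,430)),("Rcorner low",(228,422),(682,430))]:
    print(n,tri(C["side"],C["top"],S(*a),T(*b)).round(1))
for n,p in [("browL",(475,187)),("browR",(682,185)),("rearL",(475,32)),("rearR",(678,32))]: print(n,ray(C["top"],T(*p),85).round(1))
t=C["top"]
# dark rail centreline fit in top view, deck width edges
g=cv2.cvtColor(t["color"],cv2.COLOR_RGB2GRAY).astype(int)
def colc(v,u0,u1):
    w=np.clip(150-g[v,u0:u1],0,None); return (w*np.arange(u0,u1)).sum()/max(w.sum(),1)
for u0,u1 in((291,299),(315,325),(339,350)):
    print([round(colc(v,u0,u1),2) for v in range(230,272,4)])
```

```text
rearL [627.7  67.1  86.5]
rearR [630.  -62.3  85.6]
midrail start [ 5.235e+02 -2.000e-01  8.880e+01]
midrail end [391.2  -5.8  32.4]
Lrail start [521.   61.6  90.8]
Rrail start [524.7 -62.7  91.1]
Lcorner low [380.7  57.1  42.9]
Rcorner low [382.8 -69.5  45.6]
browL [527.7  64.5  85. ]
browR [530.7 -64.9  85. ]
rearL [628.5  66.7  85. ]
rearR [630.2 -62.4  85. ]
[np.float64(294.42), np.float64(294.42), np.float64(294.66), np.float64(294.72), np.float64(294.68), np.float64(294.62), np.float64(294.85), np.float64(294.9), np.float64(294.92), np.float64(295.39), np.float64(295.44)]
[np.float64(318.87), np.float64(318.83), np.float64(318.98), np.float64(319.45), np.float64(319.45), np.float64(319.43), np.float64(319.49), np.float64(319.27), np.float64(319.04), np.float64(319.68), np.float64(319.71)]
[np.float64(343.71), np.float64(343.69), np.float64(343.75), np.float64(343.72), np.float64(343.73), np.float64(343.73), np.float64(343.76), np.float64(343.74), np.float64(343.75), np.float64(343.75), np.float64(343.78)]
```

Run:
```python
from h import *
C={n:capture(n) for n in BOX}
for n,a,b in [("handleR",(482,256),(437,200)),("handleL",(350,172),(310,163)),("scope BL top",(380,92),(322,103))]: print(n,tri(C["side"],C["top"],a,b).round(0))
```

```text
handleR [ 607. -301.   48.]
handleL [727.  26.  -4.]
scope BL top [817.   3. 166.]
```

Emit:
shift_gripper --segments '{"plan":[[92, 0, 0, 0, -0.16], [92, 0, 0, 0, -0.319], [92, 0, 0, 0, -0.319]]}'

```text
time: 0.78
tool_pos: [152.0, 502.5, 404.7]
tcp_rot: [3.142, 0.0, -3.118]
contact_force: [0.2, 0.3, 0.5]
grip_width: 91.5
finger_force: 0.0
```

Emit:
shift_gripper --segments '{"plan":[[92, -39, -47, 0, 0], [92, -78, -94, 0, 0], [92, -117, -141, 0, 0], [92, -156, -188, 0, 0], [92, -195, -235, 0, 0]]}'

```text
time: 1.4
tool_pos: [353.8, 270.9, 405.0]
tcp_rot: [3.141, 0.001, -3.12]
contact_force: [1.6, 1.0, -0.5]
grip_width: 91.9
finger_force: 0.0
```

Emit:
shift_gripper --segments '{"plan":[[92, -44, -44, 0, 0], [92, -88, -88, 0, 0], [92, -132, -132, 0, 0], [92, -176, -176, 0, 0], [92, -220, -220, 0, 0]]}'

```text
time: 2.02
tool_pos: [579.6, 56.4, 404.8]
tcp_rot: [3.141, 0.0, -3.121]
contact_force: [0.5, 0.8, -0.0]
grip_width: 91.3
finger_force: 0.0
```

Emit:
shift_gripper --segments '{"plan":[[92, 0, -22, 0, 0], [92, 0, -44, 0, 0], [92, 0, -44, 0, 0], [92, 0, -44, 0, 0]]}'

```text
time: 2.52
tool_pos: [579.4, 14.7, 404.8]
tcp_rot: [3.141, 0.0, -3.118]
contact_force: [-0.1, 0.3, -1.0]
grip_width: 91.8
finger_force: 0.0
```

Run:
```python
from h import *
c=capture("wrist"); cv2.imwrite("pics/w1.png",c["color"][:,:,::-1])
for b in blobs(c,"red",(0,0,640,480)): print(b, ray(c,b[:2],109).round(1))
```

```text
(261.16241455078125, 5.755080223083496, 734, (49.767147064208984, 58.034210205078125)) [421.1 -27.3 109. ]
(315.8017272949219, 232.43814086914062, 1992, (51.03450393676758, 51.37275314331055)) [580.5  13.3 109. ]
```

View pics/w1.png

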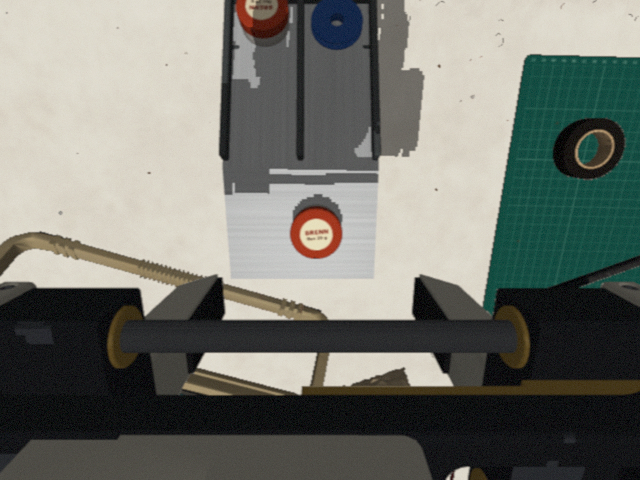

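The wrist view confirms the new tin at (316,232) px. The rear deck corners are at (231,278) and (375,278), and the middle rail starts at (300,157). I'll use these to cross-check the lane line.

Run:
```python
from h import *
c=capture("wrist")
for n,u,z in [("rearR",(231,278),85),("rearL",(375,278),85),("browR",(223,170),85),("browL",(378,170),85),("mid start",(300,157),95),("mid end",(299.5,15),95-.445*120),("Rrail start",(224.5,157),95),("Lrail start",(376,157),95)]: print(n,ray(c,u,z).round(1))
```

```text
rearR [632.3 -62.8  85. ]
rearL [629.1  68.5  85. ]
browR [535.  -65.1  85. ]
browL [531.9  64.2  85. ]
mid start [ 5.222e+02 -5.000e-01  9.500e+01]
mid end [407.4  -4.7  41.6]
Rrail start [523.6 -60.8  95. ]
Lrail start [520.7  60.2  95. ]
```

Emit:
shift_gripper --segments '{"plan":[[92, -1, -1, 60, 0], [92, -1, -1, 120, 0], [92, -1, -1, 133, 0], [92, -1, -1, 133, 0], [92, -1, -1, 133, 0]]}'

```text
time: 3.25
tool_pos: [581.4, 13.3, 274.3]
tcp_rot: [-3.141, 0.005, -3.116]
contact_force: [0.1, 1.0, 1.1]
grip_width: 91.7
finger_force: 0.0
```

Emit:
shift_gripper --segments '{"plan":[[45, 0, 0, 0, 0], [45, 0, 0, 0, 0], [45, 0, 0, 0, 0], [45, 0, 0, 0, 0], [45, 0, 0, 0, 0]]}'

```text
time: 3.88
tool_pos: [580.5, 13.2, 271.7]
tcp_rot: [3.141, -0.0, -3.116]
contact_force: [0.2, 0.2, 0.9]
grip_width: 47.2
finger_force: 0.0
```

Emit:
shift_gripper --segments '{"plan":[[45, 0, 0, 0, 0], [45, 0, 0, 0, 0], [45, 0, 0, 0, 0]]}'

```text
time: 4.25
tool_pos: [580.5, 13.2, 271.7]
tcp_rot: [3.141, -0.0, -3.116]
contact_force: [0.2, 0.1, 0.3]
grip_width: 45.1
finger_force: 0.0
```

Emit:
shift_gripper --segments '{"plan":[[45, 0, -6, 0, 0], [45, 0, -12, 0, 0], [45, 0, -18, 0, 0], [45, 0, -24, 0, 0], [45, 0, -30, 0, 0]]}'

```text
time: 4.88
tool_pos: [581.2, -17.3, 271.7]
tcp_rot: [3.142, -0.0, -3.117]
contact_force: [-1.3, 0.1, -0.7]
grip_width: 45.1
finger_force: 0.0
```

Emit:
shift_gripper --segments '{"plan":[[45, 0, -6, 0, 0], [45, 0, -11, 0, 0], [45, 0, -14, 0, 0], [45, 0, -14, 0, 0], [45, 0, -14, 0, 0]]}'

```text
time: 5.5
tool_pos: [581.6, -30.7, 271.7]
tcp_rot: [3.141, 0.0, -3.116]
contact_force: [-0.9, 0.1, 0.2]
grip_width: 45.3
finger_force: 0.0
```

Run:
```python
from h import *
c=capture("top")
for b in blobs(c,"red",BOX["top"]): print(b, ray(c,b[:2],109).round(1))
c=capture("wrist"); 
for b in blobs(c,"red",(0,0,640,480)): print(b, ray(c,b[:2],109).round(1))
cv2.imwrite("pics/w2.png",c["color"][:,:,::-1])
```

```text
(318.684814453125, 310.3841857910156, 2588, (93.72051239013672, 99.14842224121094)) [581.5 -30.  109. ]
```

View pics/w2.png

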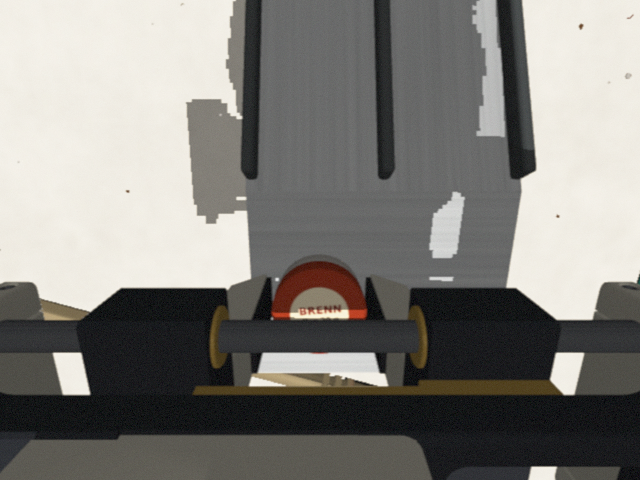

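The tin (318,310 px) stands upright between the fingers, centred between the right lane's rails (250 and 385 px). I'll open, rise, go behind it and form a V with the fingers.

Emit:
shift_gripper --segments '{"plan":[[70, 0, 0, 0, 0], [70, 0, 0, 0, 0], [70, 0, 0, 0, 0], [70, 0, 0, -30, 0], [70, 0, 0, -50, 0]]}'

```text
time: 6.22
tool_pos: [581.7, -30.8, 322.7]
tcp_rot: [-3.142, 0.001, -3.116]
contact_force: [-0.5, 0.4, -0.2]
grip_width: 70.0
finger_force: 0.0
```

Emit:
shift_gripper --segments '{"plan":[[22, -25, 0, 0, 0], [22, -46, 0, 0, 0], [22, -46, 0, 0, 0], [22, -46, 0, 0, 0], [22, -46, 0, 0, 0]]}'

```text
time: 6.85
tool_pos: [627.0, -29.7, 321.7]
tcp_rot: [3.141, -0.001, -3.116]
contact_force: [-0.4, 0.3, 0.9]
grip_width: 25.3
finger_force: 0.0
```

Emit:
shift_gripper --segments '{"plan":[[22, 0, 0, 0, 0], [22, 0, 0, 30, 0], [22, 0, 0, 48, 0], [22, 0, 0, 48, 0], [22, 0, 0, 48, 0]]}'

```text
time: 7.48
tool_pos: [627.8, -29.7, 274.6]
tcp_rot: [-3.141, 0.001, -3.116]
contact_force: [-0.4, -0.2, -0.3]
grip_width: 21.9
finger_force: 0.0
```

Run:
```python
from h import *
c=capture("wrist"); 
for b in blobs(c,"red",(0,0,640,480)): print(b, ray(c,b[:2],109).round(1))
cv2.imwrite("pics/w3.png",c["color"][:,:,::-1])
```

```text
(319.4425964355469, 207.4204559326172, 7662, (99.3215560913086, 99.85516357421875)) [581.7 -30.  109. ]
```

View pics/w3.png

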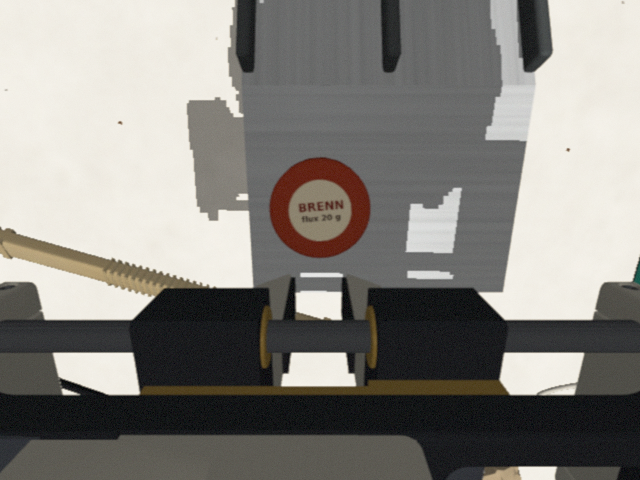

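The tin (319,207 px) is upright, in line with the lane (rails at 246 and 391 px), and the fingers are behind it. Push now.

Emit:
shift_gripper --segments '{"plan":[[22, 7, 0, 0, 0], [22, 14, 0, 0, 0], [22, 20, 0, 0, 0], [22, 26, 0, 0, 0], [22, 32, 0, 0, 0]]}'

```text
time: 8.15
tool_pos: [595.2, -30.5, 273.8]
tcp_rot: [3.142, 0.0, -3.116]
contact_force: [-0.2, -0.4, 0.9]
grip_width: 22.3
finger_force: 0.1
```

Emit:
shift_gripper --segments '{"plan":[[22, 6, 0, 0, 0], [22, 12, 0, 0, 0], [22, 18, 0, 0, 0], [22, 24, 0, 0, 0], [22, 24, 0, 0, 0]]}'

```text
time: 8.78
tool_pos: [571.2, -31.1, 273.8]
tcp_rot: [3.141, -0.0, -3.116]
contact_force: [-0.2, -0.7, -0.6]
grip_width: 22.0
finger_force: 0.0
```

Run:
```python
from h import *
c=capture("wrist"); 
for b in blobs(c,"red",(0,0,640,480)): print(b, ray(c,b[:2],109).round(1))
for u in((260,31),(319,31)): pass
cv2.imwrite("pics/w4.png",c["color"][:,:,::-1])
```

```text
(318.0986328125, 242.94752502441406, 7240, (97.0521469116211, 97.28578186035156)) [540.1 -31.4 109. ]
```

View pics/w4.png

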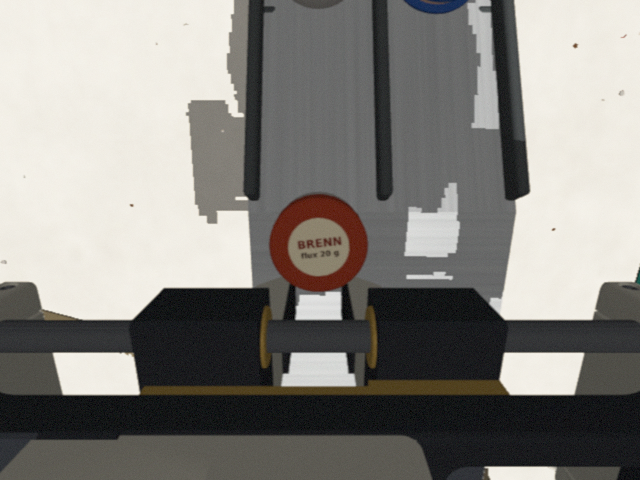

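The tin (318,243 px) is at the brow, centred between the rails (253 and 383 px), with about 11 mm left to tip. I'll nudge slowly.

Emit:
shift_gripper --segments '{"plan":[[22, 3, 0, 0, 0], [22, 6, 0, 0, 0], [22, 9, 0, 0, 0], [22, 11, 0, 0, 0], [22, 13, 0, 0, 0]]}'

```text
time: 9.45
tool_pos: [558.5, -31.4, 273.7]
tcp_rot: [3.142, 0.0, -3.116]
contact_force: [-0.1, -0.8, 1.3]
grip_width: 22.4
finger_force: 0.0
```

Emit:
shift_gripper --segments '{"plan":[[22, 0, 0, 0, 0], [22, 0, 0, 0, 0], [22, 0, 0, 0, 0]]}'

```text
time: 9.82
tool_pos: [558.6, -31.4, 273.7]
tcp_rot: [3.141, 0.0, -3.116]
contact_force: [0.0, 0.6, -0.1]
grip_width: 22.3
finger_force: 0.0
```

Run:
```python
from h import *
c=capture("wrist"); 
for b in blobs(c,"red",(0,0,640,480)): print(b, ray(c,b[:2],109).round(1))
c=capture("side"); print(blobs(c,"red",BOX["side"]))
```

```text
(318.5839538574219, 0.8572561740875244, 184, (18.16660499572754, 45.00910568237305)) [437.1 -33.9 109. ]
(317.78057861328125, 91.83875274658203, 6328, (90.22638702392578, 92.861083984375)) [467.3 -33.4 109. ]
[(322.04478454589844, 262.0202102661133, 356, (22.20526695251465, 22.391767501831055)), (312.5956268310547, 286.0797882080078, 386, (22.76920509338379, 23.276321411132812))]
```

It slid down. I'll lift clear, move away and verify.

Emit:
shift_gripper --segments '{"plan":[[22, 0, 0, -30, 0], [22, 0, 0, -80, 0], [22, 0, 0, -120, 0], [22, -40, 0, -120, 0], [22, -80, 0, -120, 0]]}'

```text
time: 10.55
tool_pos: [639.3, -29.4, 395.0]
tcp_rot: [-3.141, 0.002, -3.117]
contact_force: [0.3, -0.5, 0.6]
grip_width: 22.0
finger_force: 0.0
```

Run:
```python
from h import *
C={n:capture(n) for n in BOX}
B={n:blobs(C[n],"red",BOX[n]) for n in BOX}
print(B); 
Q=[tri(C["side"],C["top"],a[:2],b[:2]) for a,b in zip(B["side"],B["top"])]
for q in Q: print(q.round(1))
if len(Q)>1: print(np.linalg.norm(Q[0]-Q[1]), np.arctan2(Q[0][2]-Q[1][2],Q[0][0]-Q[1][0]))
s=C["side"]["color"][165:325,250:390,::-1]; t=C["top"]["color"][180:300,280:360,::-1]
s=cv2.resize(s,(420,480),interpolation=cv2.INTER_CUBIC); t=cv2.resize(t,(320,480),interpolation=cv2.INTER_CUBIC)
cv2.imwrite("pics/crop2.png",np.hstack([s,t]))
```

```text
{'side': [(316.7018814086914, 274.62088775634766, 712, (26.975204467773438, 47.086143493652344))], 'top': []}
```

View pics/crop2.png

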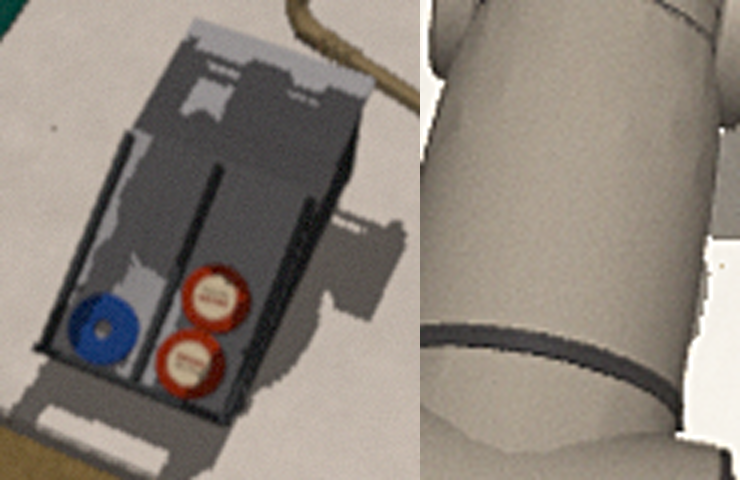

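The side crop shows the new tin (215,298) flat on the slope and touching the stocked tin (190,363). That tin and the reel (103,328) are where they were. The arm blocks the top view but touches nothing, so I'll hand in.

```bash
python3 -c "
from plant import bot, capture, close_job
print(close_job())"
```

```text
the job is handed in; nothing more can be done
None
```

The flux tin now lies flat on the slope in the robot's right-hand lane, resting against the tin already there. The stocked tin and the reel look unmoved, and the job was handed in at about 10.7 s; I did not re-check the tape roll or the module, and the last check used the side camera alone because the arm blocked the top view.

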